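# Dispense the walnut from the tipping nut carousel

### The arm

A 6-joint arm with a two-finger parallel gripper is mounted at the origin on a cart in front of the work surface, level with it; the furniture and walls round the work are solid. World frame = base frame: x ahead of the robot, y to its left, z up, the work surface at z = 0. Lengths are in m, angles in degrees, forces in N, time in s.
With the tool pointing down it reaches from about 0.225 to 0.875 m from the base axis. Payload 3.4 kg.
Tool frame: the origin (TCP) lies on the centre line of the jaws, within the pads' length; the fingertips stand 25 mm ahead of it and the grasp point (between the pads) lies 6 mm ahead of it; z points along the fingers, y is the line along which they close (so a half turn about z gives the same grasp; the last joint's range is limited). The gripper opens to 85 mm and grips with 20 to 120 N. Pads are 22 mm wide; open, the fingers measure 114 mm over their backs; the gripper's body (76 mm by 85 mm) begins 54 mm behind the grasp point. The pads swing forward as they close: fully open they stand 13 mm farther back than shut.
Start: joints at [-71.333, 15.808, 86.224, -0, 77.962, -6.933], TCP at [0.248, -0.519, 0.256] pointing down, gripper open.
Joint ranges: [-165.64, 165.64], [-43.16, 119.46], [12.63, 154.43], [-67.54, 247.53], [6.08, 155.33], [-154.97, 154.97]. Speed limits (degrees/s): [147.25, 147.25, 180, 180, 180, 180].

### API

Orientations are given as [roll, pitch, yaw] about the fixed x, y, z axes, in that order (R = Rz(yaw) Ry(pitch) Rx(roll)).
In Python, from cell import r gives the robot as it stands.
- The arm moves only by the shell command python3 -m creep 'ROWS' [OPENING] [FORCE]. ROWS is a JSON object of lists of equal length, an entry for each row: "delta_pos": the shift along the tool's x, y, z in units of 0.02 m (1.0 is 0.02 m), a list of three; "roll": the turn about the tool's z in units of pi/2 rad (1.0 is pi/2 rad). In form: {"delta_pos": [[x, y, z], ...], "roll": [roll, ...]}. A call has 1 to 10 rows; each row shifts and turns the commanded pose from where the row before left it, along the tool's axes as they then stand; what a row does not reach is not made up. A row lasts 1/10 s, in which the tool goes at most 50 mm and 8.59 degrees, less where a joint would pass 70% of its speed; a pose out of reach is approached as far as the arm can. A call with a number of a shift or a turn outside -1 to 1 is refused whole. A call with a gripper value outside its range is refused whole. OPENING is the opening, from 0 (shut) to 1 (fully open), set as the call begins (- or left out, the last holds). The fingers move at their own pace and stop on an object; FORCE is the grip in N (left out, the last holds). Time passes only in rows, so rows that do not move let the fingers close. It gives the time, the measured TCP pose, the force, the opening and the grip force at its end, in the units of the state.
- r.observe(): the state, without advancing time (a new reading comes with each control period).
- r.grab_frame(name): name is "scene" or "top"; returns (picture, depth): 400x640x3 uint8, red, green, blue; 400x640 float32, m along the optical axis (not along the pixel's ray), 0 where there is no reading.
- r.calibration(name): a dict with "fx", "fy", "cx", "cy" (pixels), "R" (3x3) and "t" (3): a world point X has camera coordinates R X + t. Camera axes: x right, y down, z forward; pixel columns grow to the right and rows downward; lengths in m; the calibration is good to about 2 mm. A picture is of the moment at which its call begins. calibration takes no time and is no camera call.
- r.sign_off(): hands the job in; it is judged then, once.
The state is a dict: "clock": time; "q": joint angles; "joint_vel": joint speeds; "joint_efforts": joint torques, N m; "position": TCP position; "tcp_rot": TCP orientation; "force": force on the tool from outside, world axes, zero at the start; "moment": the same for the moment, N m; "gripper_width": finger opening in m; "finger_force": force on a finger pad.
Only numpy, scipy, OpenCV 4.12 (cv2) and the standard library are available. Lean on these libraries where they do the work, as an engineer would, in place of code of your own. Each camera call takes 0.05 s, during which the arm holds its last target. There are 200 camera calls.

### The job

Serve the walnut from the nut carousel. First stand the small cup upright and centred on the round metal rest under the spout, handle pointing out to the front, so that no part of its foot overhangs the rest, and let go of it; then turn the carousel until the walnut's compartment faces the spout, and tip the drum forward so that the walnut rolls down the spout into the cup. Lower the drum fully back; do not touch the nuts with the fingers, keep both hazelnuts in the carousel, and leave the glasses and the loose spoon alone.

Things in the scene. Friction and masses are not known exactly. Their poses are not given: they have to be found in the camera images.
- dispenser: fixed wooden stand, foot 232 x 120 x 10 mm, reaching 148 mm in front of the origin and 84 mm behind. Origin on the counter under the drum's axis; -x points to the front (spout side, towards the robot), z up. Two cheeks 107 mm high at x = -80, y = +-48 mm (8 mm thick) carry the drum's hinge. The spout before the drum blocks an upright gripper above the cup rest
- rest (a point): centre of the top of the round steel cup rest, 66 mm in diameter, 18 mm above the counter, right under the spout; axes as the stand's. The spout's bottom is 66 mm above it and the cup 50 mm high: it goes in from the front with at most 16 mm of headroom
- spout (a point): centre of the open bottom of the fixed, upright square steel spout tube (inside 44, outside 50 mm), 66 mm above the rest and 107 mm in front of the drum's axis. Its front wall reaches 51 mm higher; its outer face is 25 mm in front of this point
- hinge (a point): middle of the drum's horizontal tipping hinge, 80 mm in front of the drum's axis, 97 mm above the counter, running along the stand's y. The steel drum (157 mm across, fence 37 mm high, open on top) is open at the front, where two guides narrow from 86 to 39 mm towards the spout
- cradle (a joint): tipping angle of the drum with the carousel in it, rad: 0 = down on its stop, leaning 0.044 rad backwards (away from the spout); grows as its back is raised and it tips forward over the hinge; stop at 0.75. Its weight (about 6 N) lowers it again by itself. A nut at the front rolls out somewhere between 0.2 and 0.6
- carousel (a joint): turn of the carousel in the drum, rad, counter-clockwise positive from above; turns several rounds, friction 0.03 Nm, stays where left. Four equal compartments between four vanes 28 mm high. At 0 or any multiple of pi/2 one compartment is centred on the front opening (the others left, back, right) and the knob's faces are square to the stand
- knob (a point): centre of the carousel's square wooden knob, 24 x 24 mm, 40 mm tall, on its axis, 66 mm above the carousel's floor (fence top 29 mm above that floor); z along the axis, x and y square to its faces, turning with it. Held by it, the carousel can be turned and the drum also tipped about the hinge (about 5 N)
- cup: small white cup, 50 mm high, foot 48 mm and rim 60 mm in diameter, 0.09 kg. Origin: centre of its underside, z up; its flat upright ear handle points to -x
- cup_handle (a point): point to grip on the cup's ear handle: 52 mm from the cup's axis towards its -x, 32 mm above its underside. The ear is 10 mm thick (along the cup's y), reaches from the wall to 64 mm from the axis and from 14 to 46 mm above the underside; axes as the cup's
- walnut_center (a point): centre of the walnut, the largest nut: a pale, knobbly ball 32 mm across with a seam, in the left or the right compartment of the carousel at the start
- hazelnut_a_center (a point): centre of a hazelnut, a ball 20 mm across, in the compartment opposite the walnut's
- hazelnut_b_center (a point): centre of the other hazelnut, the same, in the back compartment at the start; the front one is empty
- walnut: the walnut itself (its axes turn as it rolls), 14 g
- stick_glass_0: glass of wooden sticks, about 100 mm wide and 167 mm high, a bystander behind the cutlery tray; origin at the centre of its underside
- stick_glass_1: another glass of sticks, 152 mm high, a bystander to the left of the first; origin at the centre of its underside
- teaspoon_3: loose steel teaspoon 124 mm long lying at the right, a bystander; origin at the centre of its underside
- hazelnut_a: the first hazelnut itself (its axes turn as it rolls), 14 g
- hazelnut_b: the second hazelnut itself (its axes turn as it rolls), 14 g
Not all that is in view belongs to the job. Several things have the shape of the walnut; the one meant has the colours described above.

How it is judged (in metres and radians):
On the way, in this order (a step that is already met when the one before it is completed fails the run):
1. the cup stands upright and centred on the rest, handle to the front, released (horizontal distance between cup and rest below 0.009 m and z of cup in the frame of rest between -0.004 and 0.004 m and angle between cup's own z axis and vertical below 0.1 rad and contact force between the fingers and cup below 0.1 N and x of cup_handle in the frame of rest below -0.03 m), for 0.2 s.
2. the walnut's compartment has been turned to the spout, the drum still down (x of walnut_center in the frame of dispenser below -0.018 m and y of walnut_center in the frame of dispenser between -0.042 and 0.042 m and z of walnut_center in the frame of dispenser above 0.09 m), for 0.2 s.
3. the walnut has rolled down the spout into the cup (horizontal distance between walnut_center and cup below 0.022 m and z of walnut_center in the frame of cup below 0.045 m), for 0.1 s.
At the end, for the whole second after the job is handed in: The walnut lies in the cup; the cup stands upright (0.1 rad) within 9 mm of the rest's centre, its handle point at least 30 mm to the front of that; the drum is back down (below 0.05 rad); both hazelnuts are still in the carousel; cup and walnut are at rest (all of step 3 and z of walnut_center in the frame of cup above 0 m and horizontal distance between cup and rest below 0.009 m and z of cup in the frame of rest between -0.004 and 0.004 m and angle between cup's own z axis and vertical below 0.1 rad and value of joint cradle below 0.05 rad and horizontal distance between each of hazelnut_a_center, hazelnut_b_center and dispenser below 0.078 m and z of each of hazelnut_a_center, hazelnut_b_center in the frame of dispenser above 0.085 m and linear speed of cup below 0.02 m/s and linear speed of walnut below 0.05 m/s and x of cup_handle in the frame of rest below -0.03 m); the robot touches nothing.
It fails at once if the fingers touch a nut (contact force between the fingers and walnut above 0.3 N or contact force between the fingers and hazelnut_a above 0.3 N or contact force between the fingers and hazelnut_b above 0.3 N).
It fails at once if the cup is tipped over (angle between cup's own z axis and vertical above 0.7 rad).
It fails at once if a stick glass or the teaspoon is knocked away (distance of any of stick_glass_0, stick_glass_1, teaspoon_3 from where it was at the start of the episode above 0.03 m).
It also fails if it takes over 51 s, if anything falls off the work surface, if the arm or the gripper's body presses on something with over 40 N, if the wrist force passes 120 N, or if a joint passes its speed limit or range.

## Working session

There is one attempt and no reset: what is moved stays moved. The work goes in short steps, Python scripts to look and compute and a shell command to move; the robot and the scene stay as the last step left them, time stands still between calls to the robot, and variables do not carry over. Pictures are saved under pics/ and viewed, at most 10 in all, crops included, and the job is handed in when it is done.

```bash
ls; mkdir -p pics
python3 - <<'E'
from cell import r
import cv2,numpy as np
for n in ("scene","top"):
    p,d=r.grab_frame(n); np.savez(f"{n}0.npz",p=p,d=d); cv2.imwrite(f"pics/{n}0.png",p[:,:,::-1])
    c=r.calibration(n); print(n,c)
print(r.observe())
E
```

```text
pics
scene {'fx': 372.9703518790018, 'fy': 372.9703518790018, 'cx': 324.720649127505, 'cy': 192.5041766438886, 'R': array([[-0.75788064, -0.6522711 , -0.01262316],
       [-0.47449926,  0.56439845, -0.6755034 ],
       [ 0.44773584, -0.50596127, -0.73724882]]), 't': array([0.24283946, 0.42825416, 0.760309  ])}
top {'fx': 498.96021390842157, 'fy': 498.96021390842157, 'cx': 313.0114208253525, 'cy': 196.81742124727216, 'R': array([[-0.02239376, -0.99958043, -0.01837099],
       [-0.98057796,  0.02554196, -0.19445945],
       [ 0.1948471 ,  0.0136595 , -0.98073851]]), 't': array([-0.151751  ,  0.51089712,  1.12682625])}
{'clock': 0.1, 'q': array([-7.13340864e+01,  1.58437519e+01,  8.62902061e+01,  3.12378923e-04,
        7.79629177e+01, -6.93382320e+00]), 'joint_vel': array([-0.06977847, -0.1044669 , -0.17139651,  0.08083685, -0.06003877,
       -0.00786624]), 'joint_efforts': array([ 1.01328609e-03, -4.17699873e+01, -2.46404296e+01, -3.61522643e-04,
        5.79394167e-03,  1.36896011e-05]), 'position': array([ 0.24828821, -0.51812826,  0.25551307]), 'tcp_rot': array([-1.79903870e+02, -1.19982687e-02,  2.55996614e+01]), 'force': array([-0.52183698, -0.37156344, -0.43942483]), 'moment': array([0.0096447 , 0.03874371, 0.0086135 ]), 'finger_force': 0.0, 'gripper_width': 0.08566784303932957}
```

View pics/scene0.png

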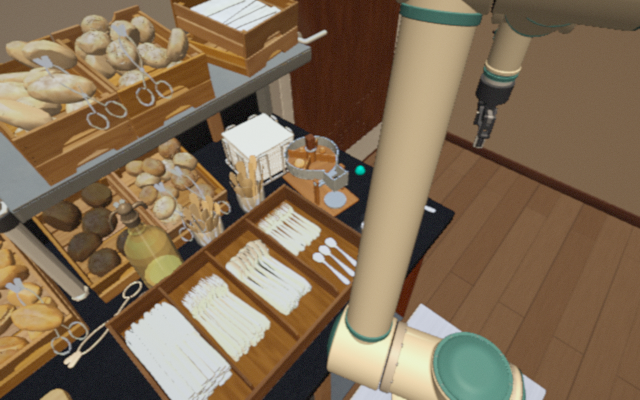

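View pics/top0.png

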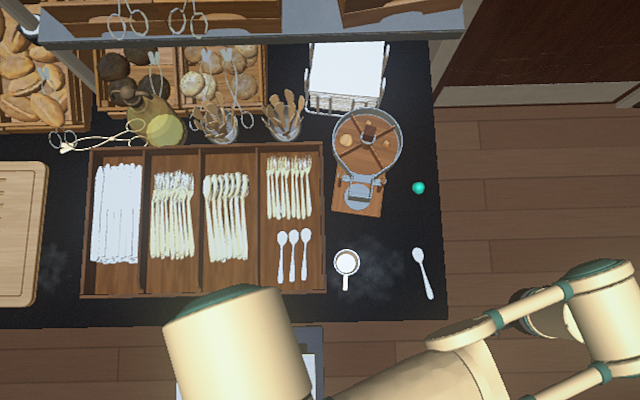

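Top view: cup at (346,262) with its handle down towards (346,285). The dispenser drum is at (367,143), the rest at about (360,195), the loose spoon at (423,272), and a teal ball at (418,187) as a distractor. Next, one close crop of the drum.

Run:
```python
import cv2,numpy as np
p=np.load("top0.npz")["p"][100:300,310:450]
q=np.load("scene0.npz")["p"][120:220,270:370]
a=cv2.resize(p[:,:,::-1],None,fx=3,fy=3,interpolation=cv2.INTER_CUBIC)
b=cv2.resize(q[:,:,::-1],(380,380),interpolation=cv2.INTER_CUBIC)
o=np.zeros((600,800,3),np.uint8);o[:,:420]=a;o[:380,420:]=b
cv2.imwrite("pics/crop1.png",o)
```

```text
(no output)
```

View pics/crop1.png

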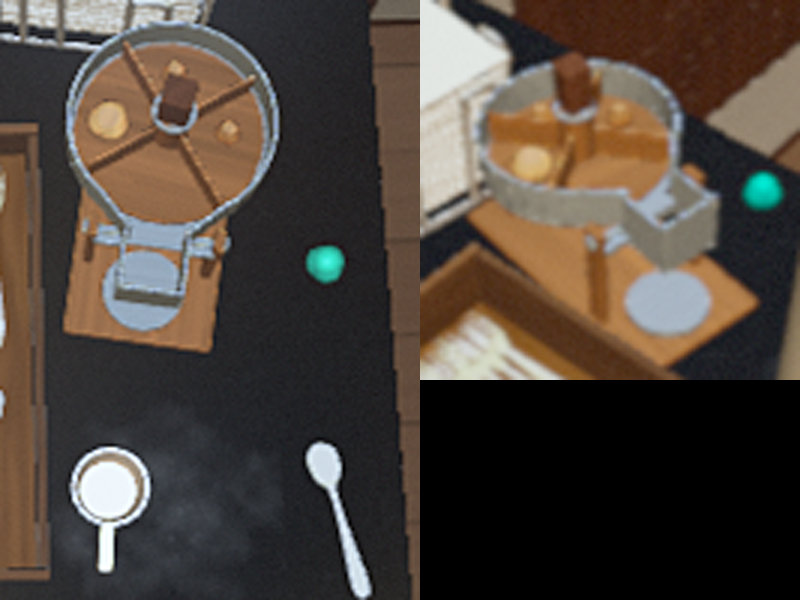

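Walnut candidates: the pale ball in the left compartment at (346,140), hazelnuts at (387,144) and (369,123), the teal ball at (418,187), and bread rolls on the shelf. The one I want is the large pale ball at (346,140), in the left compartment. Now to measure.

```bash
cat > h.py <<'E'
from cell import r
import numpy as np, cv2
def ray(n,uv,z):
    c=r.calibration(n); R=c["R"];t=c["t"]; uv=np.atleast_2d(uv).astype(float)
    d=np.c_[(uv[:,0]-c["cx"])/c["fx"],(uv[:,1]-c["cy"])/c["fy"],np.ones(len(uv))]@R
    o=-R.T@t
    return o+d*((z-o[2])/d[:,2])[:,None]
def cloud(n,d):
    c=r.calibration(n); v,u=np.mgrid[:400,:640]
    P=np.stack([(u-c["cx"])/c["fx"]*d,(v-c["cy"])/c["fy"]*d,d],-1)
    return (P-c["t"])@c["R"]
def circ(P):
    A=np.c_[2*P[:,:2],np.ones(len(P))];s=np.linalg.lstsq(A,(P[:,:2]**2).sum(1),rcond=None)[0]
    return s[:2],np.sqrt(s[2]+s[0]**2+s[1]**2)
def go(x,y,z,yaw):
    "total shift in tool units and roll for a target TCP pose, tool down"
    o=r.observe();p=o["position"];a=np.radians(o["tcp_rot"][2])
    d=(np.array([x,y,z])-p)/0.02
    dy=(yaw-o["tcp_rot"][2]+90)%180-90
    print("pos",p.round(4),"rot",o["tcp_rot"].round(2),"t",o["clock"])
    print("shift units (tool, at present yaw)",np.round([d[0]*np.cos(a)+d[1]*np.sin(a),d[0]*np.sin(a)-d[1]*np.cos(a),-d[2]],3),"roll units",round(-dy/90,4))
E
python3 - <<'E'
from h import *
for n in("top","scene"):
    f=np.load(n+"0.npz");p=f["p"].astype(int);W=cloud(n,f["d"]);ok=f["d"]>0
    X,Y,Z=W[...,0],W[...,1],W[...,2]
    mx=p.max(2);sat=mx-p.min(2)
    if n=="top":
        box=np.zeros((400,640),bool);box[240:295,325:370]=1
        m=box&(Z>.02)&ok; print("cup px",m.sum(),"zmax",np.percentile(Z[m],98))
        mm=(m*255).astype(np.uint8)
        # disc: remove handle by opening
        body=cv2.morphologyEx(mm,cv2.MORPH_OPEN,cv2.getStructuringElement(cv2.MORPH_ELLIPSE,(11,11)))
        rim=(body>0)&(Z>.044); print("rim circ",circ(W[rim&(cv2.erode(body,np.ones((3,3)))==0)]))
        wh=(box&(mx>110)&(sat<70)).astype(np.uint8)*255
        b2=cv2.morphologyEx(wh,cv2.MORPH_OPEN,cv2.getStructuringElement(cv2.MORPH_ELLIPSE,(11,11)))
        k=max(cv2.findContours(b2,0,1)[0],key=cv2.contourArea);(c,rad)=cv2.minEnclosingCircle(k)
        print("disc",c,rad,ray(n,c,.05))
        hd=cv2.morphologyEx(cv2.subtract(wh,cv2.dilate(b2,np.ones((3,3)))),cv2.MORPH_OPEN,np.ones((3,3)))
        v,u=np.nonzero(hd);print("handle px",u.mean(),v.mean(),v.max(),ray(n,[[u.mean(),v.mean()],[u.mean(),v.max()+.5]],.046), "Zs",np.percentile(Z[hd>0],[10,50,90]))
    # knob
    b=np.zeros((400,640),bool)
    if n=="top": b[105:160,340:400]=1
    else: b[125:170,290:340]=1
    m=b&ok&(p[...,0]<110)&(p[...,0]>p[...,2]+20)&(Z>.15)
    if m.any():
        zt=np.percentile(Z[m],90);t=m&(Z>zt-.008);print(n,"knob top z",zt,t.sum(),np.median(W[t],0));
        v,u=np.nonzero(t);print("minrect",cv2.minAreaRect(np.c_[X[t],Y[t]].astype(np.float32)))
    # rest
    if n=="scene":
        m=np.zeros((400,640),bool);m[185:212,315:352]=1
        m&=(sat<40)&(mx>110)&(abs(Z-.018)<.012)
        k=max(cv2.findContours(m.astype(np.uint8),0,1)[0],key=cv2.contourArea);e=cv2.fitEllipse(k)
        print("rest",e,m.sum(),"ray",ray(n,e[0],.018),"circ",circ(ray(n,k[:,0],.018)),"Z",np.median(Z[m]))
    m=ok&(sat>40)&(abs(Z-.01)<.005)&(X>.4)
    bb=np.zeros_like(m)
    if n=="top": bb[165:222,325:388]=1
    else: bb[175:225,270:362]=1
    m&=bb; print(n,"foot",m.sum(),cv2.minAreaRect(np.c_[X[m],Y[m]].astype(np.float32)))
E
```

```text
cup px 316 zmax 0.06669465158459283
rim circ (array([0., 0.]), np.float64(0.0))
disc (346.5, 262.0) 13.463011741638184 [[ 0.35260823 -0.23739667  0.05      ]]
handle px 344.9710144927536 283.40579710144925 290 [[ 0.30446759 -0.23239456  0.046     ]
 [ 0.28857496 -0.23184057  0.046     ]] Zs [0.01681665 0.04509115 0.04760986]
top knob top z 0.18921951764054054 101 [ 0.61947825 -0.28989711  0.18698796]
minrect ((0.6205076575279236, -0.289285808801651), (0.02211954817175865, 0.02242329530417919), 73.62372589111328)
top foot 900 ((0.5277462005615234, -0.2734716236591339), (0.12093986570835114, 0.11364796757698059), 80.26441192626953)
scene knob top z 0.18479087913441608 31 [ 0.61688428 -0.28289193  0.18266346]
minrect ((0.6225418448448181, -0.2859615683555603), (0.019507458433508873, 0.023940587416291237), 88.91053009033203)
rest ((334.78173828125, 199.28564453125), (16.6950740814209, 21.886655807495117), 91.38609313964844) 313 ray [[ 0.51296281 -0.2701121   0.018     ]] circ (array([ 0.51340626, -0.27060261]), np.float64(0.03287206492780767)) Z 0.018248873467507445
scene foot 1230 ((0.5571027398109436, -0.23155173659324646), (0.2503785192966461, 0.19819679856300354), 30.445558547973633)
```

```bash
python3 -m creep '{"delta_pos":[[0,0,0.9],[0,0,0.9],[0,0,0.9],[0,0,0.9],[0.06,-0.96,0.3],[0.06,-0.96,0.3],[0.06,-0.96,0.3],[0.06,-0.96,0.3],[0.06,-0.96,0.3],[0.06,-0.96,0.3]],"roll":[0.0858,0.0858,0.0858,0.0858,0,0,0,0,0,0]}' 0.5 40
python3 -m creep '{"delta_pos":[[0.06,-0.96,0.3],[0.06,-0.96,0.3],[0.06,-0.96,0.3],[0.06,-0.96,0.3],[0.06,-0.96,0.3],[0.06,-0.96,0],[0.06,-0.96,0],[0.06,-0.96,0],[0.06,-0.96,0],[0,0,0]],"roll":[0,0,0,0,0,0,0,0,0,0]}'
python3 - <<'E'
from h import *
go(.2929,-.2319,.046,-5.3)
E
```

```text
clock: 1.1
position: [0.2662, -0.4035, 0.1478]
tcp_rot: [-180.0, 0.0, -5.3]
force: [-0.1, 1.2, -0.3]
gripper_width: 0.0426
finger_force: 0.0
clock: 2.1
position: [0.2921, -0.231, 0.1179]
tcp_rot: [-179.9, 0.1, -5.2]
force: [0.3, -0.0, -0.1]
gripper_width: 0.0423
finger_force: 0.0
pos [ 0.2921 -0.231   0.1179] rot [-1.7988e+02  9.0000e-02 -5.1700e+00] t 2.1
shift units (tool, at present yaw) [0.043 0.042 3.595] roll units 0.0015
```

```bash
python3 -m creep '{"delta_pos":[[0.04,0.04,0.7],[0,0,0.7],[0,0,0.7],[0,0,0.7],[0,0,0.5],[0,0,0.3],[0,0,0]],"roll":[0,0,0,0,0,0,0]}'
python3 -m creep '{"delta_pos":[[0,0,0],[0,0,0],[0,0,0],[0,0,0],[0,0,0]],"roll":[0,0,0,0,0]}' 0 40
python3 - <<'E'
from h import *
go(.2929,-.2319,.046,-5.3)
p,d=r.grab_frame("top");cv2.imwrite("pics/t1.png",cv2.resize(p[160:310,260:460,::-1],(800,600),interpolation=cv2.INTER_CUBIC))
E
```

```text
clock: 2.8
position: [0.2934, -0.2346, 0.0457]
tcp_rot: [-180.0, 0.1, -5.3]
force: [-0.3, 0.8, -0.4]
gripper_width: 0.0426
finger_force: 0.0
clock: 3.3
position: [0.2939, -0.2347, 0.0467]
tcp_rot: [179.9, -0.1, -5.3]
force: [-0.1, -0.3, 2.5]
gripper_width: 0.0094
finger_force: 43.4
pos [ 0.2939 -0.2347  0.0467] rot [ 1.7993e+02 -5.0000e-02 -5.2800e+00] t 3.3
shift units (tool, at present yaw) [-0.063 -0.137  0.036] roll units 0.0002
```

View pics/t1.png

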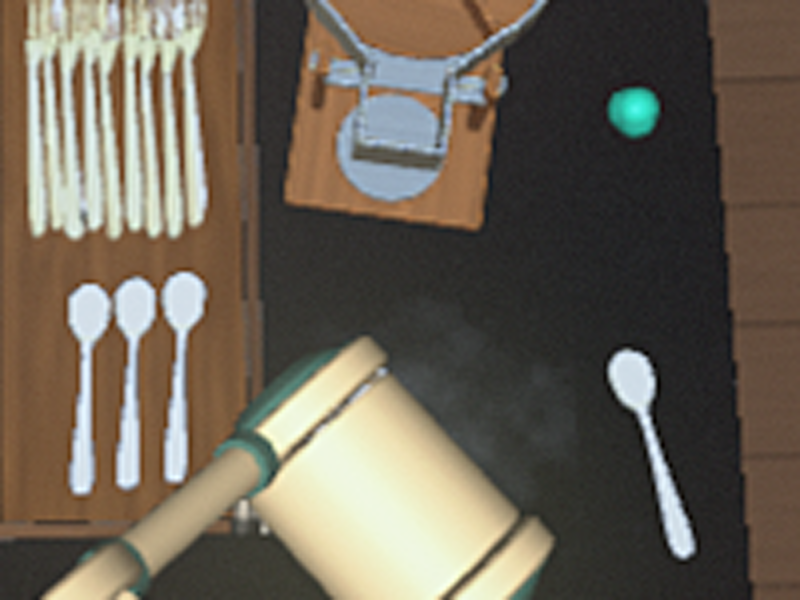

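The wrist hides the cup. The grip reads 9.4 mm on the ear, which is right. The rest and spout at (395,145) are clear. Lift, align the yaw, advance, and stop short to check.

```bash
python3 -m creep '{"delta_pos":[[0,0,-0.3],[0,0,-0.6],[0,0,-0.5],[0.5,0,0],[0.7,0,0],[0.7,0,0],[0.7,0,0],[0.4,0,0],[0,0,0]],"roll":[0.016,0.016,0.017,0,0,0,0,0,0]}'
python3 - <<'E'
from h import *
go(.4452,-.2588,.0707,-9.7)
p,d=r.grab_frame("scene");np.savez("s2.npz",p=p,d=d);cv2.imwrite("pics/s2.png",cv2.resize(p[130:250,280:440,::-1],(800,600),interpolation=cv2.INTER_CUBIC))
E
```

```text
clock: 4.25
position: [0.3543, -0.2449, 0.074]
tcp_rot: [180.0, -0.0, -9.6]
force: [0.2, 0.5, -0.9]
gripper_width: 0.009
finger_force: 42.8
pos [ 0.3543 -0.2449  0.074 ] rot [ 1.7999e+02 -2.0000e-02 -9.6200e+00] t 4.25
shift units (tool, at present yaw) [ 4.595 -0.075  0.164] roll units 0.0009
```

View pics/s2.png

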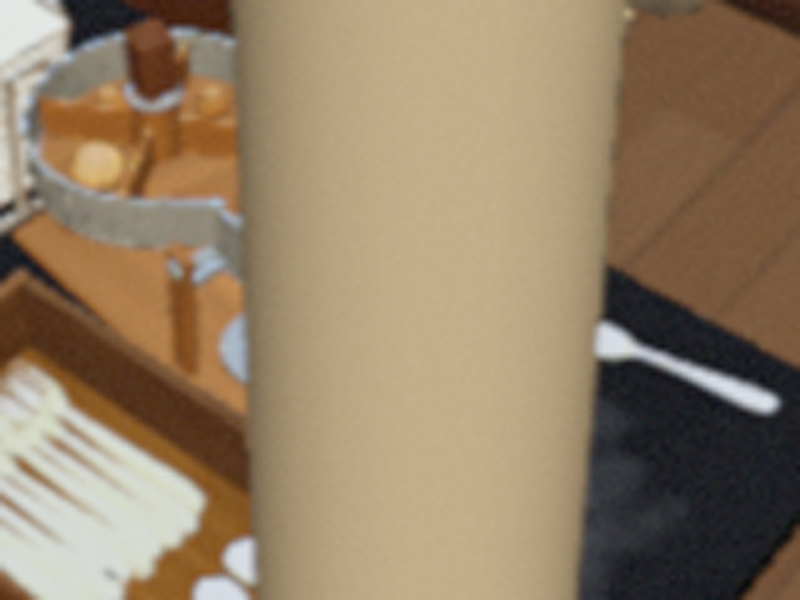

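The upper arm hides the cup in the scene view. I'll check the top view by mask instead.

Run:
```python
from h import *
p,d=r.grab_frame("top");cv2.imwrite("pics/t3.png",cv2.resize(p[160:280,300:460,::-1],(800,600),interpolation=cv2.INTER_CUBIC))
```

```text
(no output)
```

View pics/t3.png

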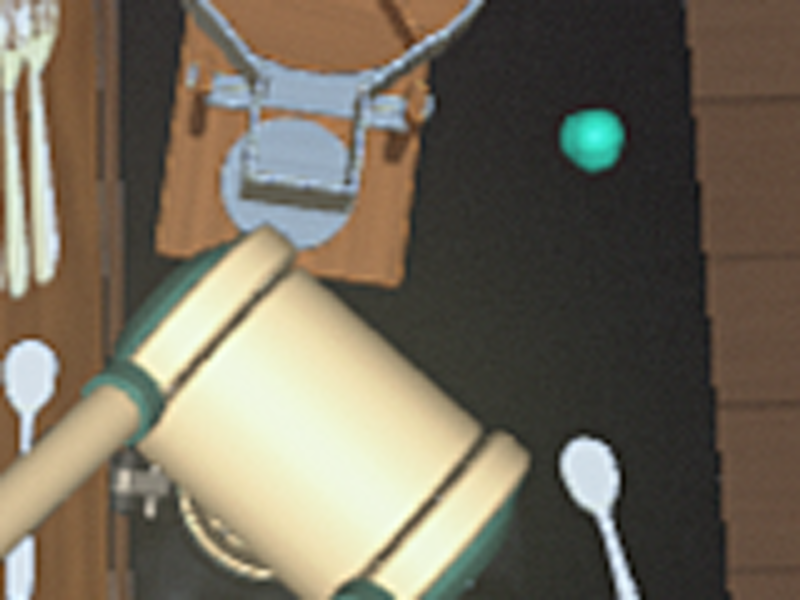

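Again the wrist covers the cup, and the rest is at (290,185). I'll go by the numbers, slowly, watching the force.

```bash
python3 -m creep '{"delta_pos":[[0.5,-0.02,0.1],[0.6,-0.02,0.06],[0.6,-0.02,0],[0.6,-0.02,0],[0.5,0,0],[0.5,0,0],[0.4,0,0],[0.3,0,0],[0.2,0,0],[0.1,0,0]],"roll":[0,0,0,0,0,0,0,0,0,0]}'
python3 - <<'E'
from h import *
go(.4452,-.2588,.0647,-9.7); print(r.observe()["force"])
E
```

```text
clock: 5.35
position: [0.4381, -0.2574, 0.0711]
tcp_rot: [180.0, 0.0, -9.7]
force: [0.8, -0.3, -0.6]
gripper_width: 0.0094
finger_force: 42.9
pos [ 0.4381 -0.2574  0.0711] rot [ 1.80e+02  1.00e-02 -9.69e+00] t 5.35
shift units (tool, at present yaw) [0.364 0.009 0.319] roll units 0.0001
[ 0.81913731 -0.32989711 -0.60762193]
```

```bash
python3 -m creep '{"delta_pos":[[0.2,0,0],[0.16,0,0],[0,0,0.1],[0,0,0.1],[0,0,0.05],[0,0,0.05],[0,0,0.0]],"roll":[0,0,0,0,0,0,0]}'
python3 -m creep '{"delta_pos":[[0,0,0.02],[0,0,0]],"roll":[0,0]}'
```

```text
clock: 6.05
position: [0.4447, -0.2585, 0.065]
tcp_rot: [-180.0, 0.0, -9.7]
force: [-0.0, 0.5, -1.2]
gripper_width: 0.0088
finger_force: 42.9
clock: 6.25
position: [0.4448, -0.2586, 0.0649]
tcp_rot: [180.0, 0.0, -9.7]
force: [-1.7, -0.4, 2.2]
gripper_width: 0.0092
finger_force: 43.2
```

```bash
python3 -m creep '{"delta_pos":[[0,0,0.02],[0,0,0]],"roll":[0,0]}'
python3 -m creep '{"delta_pos":[[0,0,0],[0,0,0],[0,0,0],[0,0,0]],"roll":[0,0,0,0]}' 0.35
python3 -m creep '{"delta_pos":[[-0.4,0,0],[-0.7,0,0],[-0.7,0,0],[-0.4,0,0],[0,0,0]],"roll":[0,0,0,0,0]}'
python3 - <<'E'
from h import *
p,d=r.grab_frame("top");np.savez("t4.npz",p=p,d=d);cv2.imwrite("pics/t4.png",cv2.resize(p[160:250,310:430,::-1],(800,600),interpolation=cv2.INTER_CUBIC))
E
```

```text
clock: 6.45
position: [0.4447, -0.2586, 0.0648]
tcp_rot: [180.0, 0.0, -9.7]
force: [-2.3, 1.1, 6.4]
gripper_width: 0.0089
finger_force: 43.7
clock: 6.85
position: [0.445, -0.2586, 0.0642]
tcp_rot: [180.0, -0.0, -9.7]
force: [1.0, 0.8, 0.2]
gripper_width: 0.0297
finger_force: 0.0
clock: 7.35
position: [0.3996, -0.2504, 0.0643]
tcp_rot: [-180.0, 0.1, -9.8]
force: [1.0, 0.5, -0.6]
gripper_width: 0.0299
finger_force: 0.0
```

View pics/t4.png

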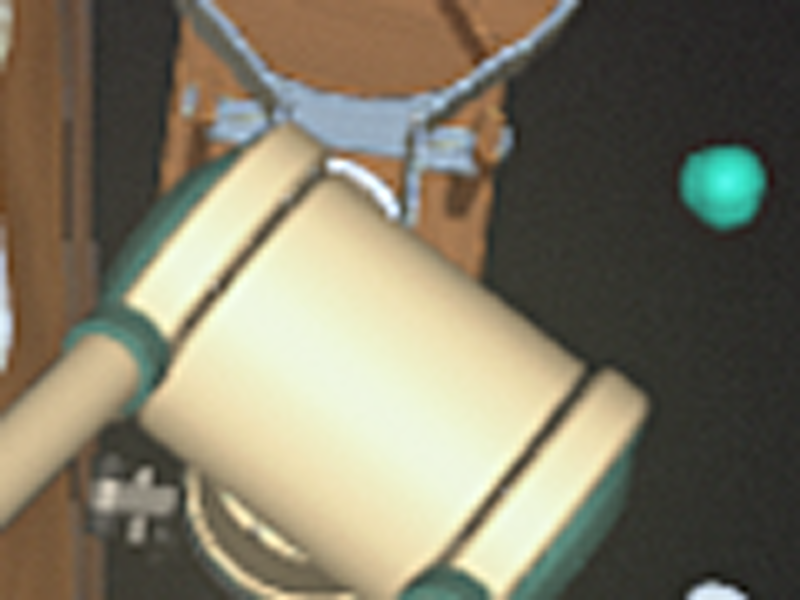

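The cup's back rim shows inside the spout at (350,165), but the wrist hides the rest. I'll back off to measure.

```bash
python3 -m creep '{"delta_pos":[[-0.7,0,0],[-1,0,0],[-1,0,0],[-1,0,0],[-1,0,0],[-0.6,0,0],[0,0,0]],"roll":[0,0,0,0,0,0,0]}' 0
python3 - <<'E'
from h import *
p,d=r.grab_frame("top");np.savez("t5.npz",p=p,d=d);cv2.imwrite("pics/t5.png",cv2.resize(p[160:250,310:430,::-1],(800,600),interpolation=cv2.INTER_CUBIC))
E
```

```text
clock: 8.1
position: [0.2955, -0.2324, 0.0642]
tcp_rot: [-180.0, 0.1, -9.8]
force: [0.1, -0.4, 0.1]
gripper_width: 0.0001
finger_force: 0.0
```

View pics/t5.png

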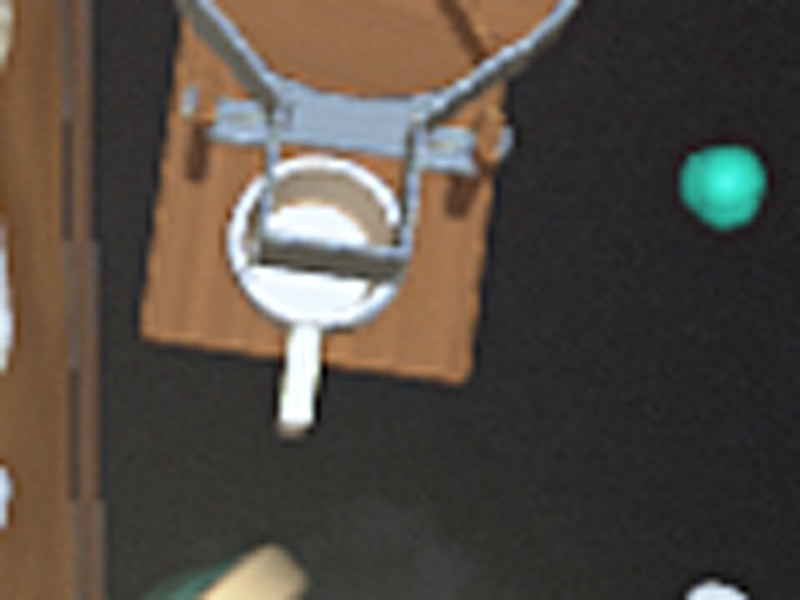

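The cup stands upright on the rest. Its rim spans (228..405, 155..330) in the crop and the handle tip is at (297,432), pointing to the front. Now compare with the rest.

Run:
```python
from h import *
s=np.array([.9857,-.1685]);n=np.array([.1685,.9857]);rest=np.array([.5132,-.2704])
for nm,uv,z in(("rim",[310+(316.5)/6.667-.43,160+242.5/6.667-.43],.068),("tip",[310+297/6.667-.43,160+432/6.667-.43],.060),("rest top cam",[357.2,196.1],.018)):
    P=ray("top",uv,z)[0,:2];print(nm,P,(P-rest)@s,(P-rest)@n)
p=np.load("top0.npz")["p"].astype(int);m=np.zeros((400,640),np.uint8)
sat=p.max(2)-p.min(2);m[180:215,335:380]=((sat<45)&(p.max(2)>110))[180:215,335:380]
v,u=np.nonzero(m);P=ray("top",np.c_[u,v],.018)
k=max(cv2.findContours(m,0,1)[0],key=cv2.contourArea)[:,0];Q=ray("top",k,.018)
q=Q[(Q[:,:2]-rest)@s<-.008];print("lower arc",circ(q),len(q))
```

```text
rim [ 0.5026589  -0.26624307] -0.01109080865338216 0.0023213122544464117
tip [ 0.43767204 -0.25748296] -0.07662443673295352 5.867320672101398e-06
rest top cam [ 0.51217055 -0.27040525] -0.001013839227423583 -0.00017863998453358714
lower arc (array([ 0.51132159, -0.27082708]), np.float64(0.03269967531445029)) 33
```

Cup sits about 10.5 mm short of centre and 2 mm to the left. I'll push it in by the handle end with shut fingers.

```bash
python3 -m creep '{"delta_pos":[[0.6,0.05,0.1],[1,0,0.1],[1,0,0],[1,0,0],[1,0,0],[0.8,0,0],[0.5,0,0],[0.28,0,0],[0,0,0]],"roll":[0,0,0,0,0,0,0,0,0]}'
python3 -m creep '{"delta_pos":[[0.1,0,0],[0.1,0,0],[0.1,0,0],[0.1,0,0],[0,0,0]],"roll":[0,0,0,0,0]}'
python3 -m creep '{"delta_pos":[[0.1,0,0],[0.1,0,0],[0,0,0]],"roll":[0,0,0]}'
```

```text
clock: 9.05
position: [0.4197, -0.2553, 0.0601]
tcp_rot: [180.0, -0.0, -9.6]
force: [-0.1, 0.5, 0.0]
gripper_width: 0.0
finger_force: 0.0
clock: 9.55
position: [0.4268, -0.2567, 0.0604]
tcp_rot: [180.0, -0.0, -9.7]
force: [0.1, 0.2, 0.3]
gripper_width: 0.0001
finger_force: 0.0
clock: 9.85
position: [0.4309, -0.2573, 0.0603]
tcp_rot: [180.0, -0.0, -9.7]
force: [0.1, -0.1, -0.2]
gripper_width: 0.0001
finger_force: 0.0
```

```bash
python3 -m creep '{"delta_pos":[[0.1,0,0],[0.1,0,0],[0.1,0,0],[0.05,0,0],[0,0,0],[-0.4,0,0],[-1,0,0],[-1,0,0],[-1,0,0],[-1,0,0]],"roll":[0,0,0,0,0,0,0,0,0,0]}'
python3 -m creep '{"delta_pos":[[-1,0,0],[-1,0,0],[-0.6,0,0],[0,0,0]],"roll":[0,0,0,0]}'
python3 - <<'E'
from h import *
go(.6205,-.2893,.22,73.6)
p,d=r.grab_frame("top");np.savez("t6.npz",p=p,d=d);cv2.imwrite("pics/t6.png",cv2.resize(p[160:250,310:430,::-1],(800,600),interpolation=cv2.INTER_CUBIC))
E
```

```text
clock: 10.85
position: [0.3494, -0.243, 0.0603]
tcp_rot: [180.0, 0.0, -9.7]
force: [1.1, 1.0, -0.4]
gripper_width: 0.0
finger_force: 0.0
clock: 11.25
position: [0.2978, -0.2338, 0.0603]
tcp_rot: [-180.0, 0.1, -9.8]
force: [0.2, 0.0, 0.6]
gripper_width: -0.0001
finger_force: 0.0
pos [ 0.2978 -0.2338  0.0603] rot [-1.7996e+02  6.0000e-02 -9.7800e+00] t 11.25
shift units (tool, at present yaw) [ 1.6372e+01 -6.0000e-03 -7.9860e+00] roll units -0.9264
```

View pics/t6.png

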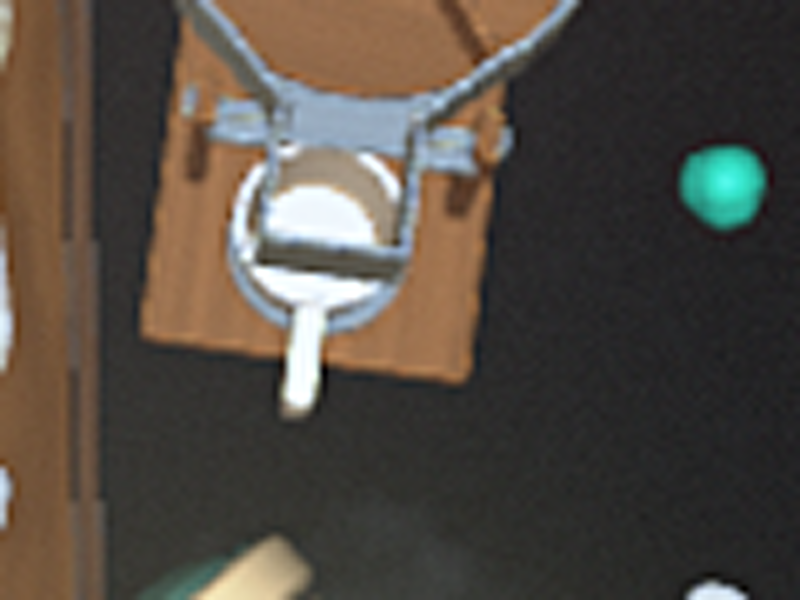

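The handle tip moved to (300,413), about 6 mm, so the cup is still about 5 mm short. One more 4 mm push.

```bash
python3 -m creep '{"delta_pos":[[0.6,0,0],[1,0,0],[1,0,0],[1,0,0],[1,0,0],[1,0,0],[0.8,0,0],[0.4,0,0],[0.1,0,0],[0.1,0,0]],"roll":[0,0,0,0,0,0,0,0,0,0]}'
python3 -m creep '{"delta_pos":[[0.1,0,0],[0.1,0,0],[0,0,0],[-0.4,0,0],[-1,0,0],[-1,0,0],[-1,0,0],[-1,0,0],[-0.5,0,-0.5],[0,0,-1]],"roll":[0,0,0,0,0,0,0,0,0,0]}'
python3 -m creep '{"delta_pos":[[-0.5,0,-1],[-0.5,0,-1],[-0.5,0,-1],[-0.5,0,-1],[0,0,-1],[0,0,-1],[0,0,-0.5],[0,0,0]],"roll":[-0.09,-0.09,-0.09,-0.09,-0.09,-0.09,-0.09,-0.09]}' 0.6
python3 - <<'E'
from h import *
s=np.array([.9857,-.1685]);n=np.array([.1685,.9857]);rest=np.array([.5128,-.2705])
p,d=r.grab_frame("top");np.savez("t7.npz",p=p,d=d)
sat=(p.max(2).astype(int)-p.min(2))
m=np.zeros((400,640),np.uint8);m[200:232,348:362]=((p.max(2)>150)&(sat<60))[200:232,348:362]
v,u=np.nonzero(m)
for row in range(205,232): 
    q=u[v==row]; 
    if len(q): P=ray("top",[q.mean(),row],.064)[0,:2]; print(row,q.min(),q.max(),(P-rest)@s*1e3,(P-rest)@n*1e3)
go(.6205,-.2893,.23,73.6)
W=cloud("top",d);Z=W[...,2];b=np.zeros((400,640),bool);b[105:160,340:400]=1
pi=p.astype(int);k=b&(pi[...,0]<110)&(pi[...,0]>pi[...,2]+20)&(Z>.15);t=k&(Z>np.percentile(Z[k],90)-.008)
print("knob",np.median(W[t],0),cv2.minAreaRect(W[t][:,:2].astype(np.float32)))
E
```

```text
clock: 12.3
position: [0.4375, -0.258, 0.06]
tcp_rot: [-180.0, 0.1, -9.7]
force: [0.0, 0.2, -0.6]
gripper_width: 0.0
finger_force: 0.0
clock: 13.3
position: [0.3421, -0.2409, 0.0901]
tcp_rot: [-179.9, 0.2, -9.8]
force: [0.6, 0.0, -0.3]
gripper_width: -0.0002
finger_force: 0.0
clock: 14.1
position: [0.306, -0.2451, 0.2229]
tcp_rot: [179.7, 0.1, 55.4]
force: [-0.3, 0.0, -0.2]
gripper_width: 0.0513
finger_force: 0.0
205 348 358 -32.4081077363682 8.80016020212689
206 349 361 -34.07722778693408 3.920387670588935
207 349 361 -36.40574904121269 3.6146245836450994
208 350 361 -38.5672009781305 2.167139912617531
209 352 360 -40.602968213365514 -0.13521776894406726
210 354 359 -42.88474469608788 -0.7242398314754005
211 353 357 -45.701460252472806 2.3939849394630515
212 353 357 -48.020805473284824 2.0894267770237667
213 353 357 -50.33832199708174 1.7851087446857234
214 353 357 -52.65401198577663 1.4810305585634538
215 353 357 -54.967877597875834 1.1771919352188565
216 353 357 -57.279920988486026 0.8735925916603313
217 353 357 -59.590144309320976 0.5702322453418028
218 353 357 -61.89854970870806
[... 172 characters left out ...]
24 360 360 -74.06242384562835 -12.891741366289866
225 358 359 -76.85280495962573 -9.786950776985796
226 357 357 -79.64130752402691 -6.684250405063999
227 356 360 -81.49411854223206 -10.00516157328123
228 355 361 -83.78461002588497 -10.302913897858827
229 353 361 -86.2772622301249 -9.198638810111884
230 352 361 -88.7170913730108 -8.445509626576
231 351 361 -91.28215318743568 -6.820118430646651
pos [ 0.3056 -0.2447  0.2221] rot [1.7978e+02 5.0000e-02 5.5620e+01] t 14.15
shift units (tool, at present yaw) [ 7.048 14.254 -0.395] roll units -0.1998
knob [ 0.61358046 -0.28652381  0.18610214] ((0.6202753782272339, -0.2888125479221344), (0.021578533574938774, 0.02138303592801094), 72.25726318359375)
```

The cup is now within about 2 mm of centre, handle to the front. On to the knob.

```bash
python3 -m creep '{"delta_pos":[[0,0,-0.2],[0,0,-0.2],[0,0,0],[0.14,0.9,0],[0.14,0.9,0],[0.14,0.9,0],[0.14,0.9,0],[0.14,0.9,0],[0.14,0.9,0],[0.14,0.9,0]],"roll":[-0.09,-0.09,-0.02,0,0,0,0,0,0,0]}'
python3 -m creep '{"delta_pos":[[0.15,0.9,0],[0.15,0.9,0],[0.15,0.9,0],[0.15,0.9,0],[0.15,0.9,0],[0.15,0.9,0],[0.15,0.9,0],[0.15,0.9,0],[0.15,0.9,0],[0,0,0]],"roll":[0,0,0,0,0,0,0,0,0,0]}'
python3 - <<'E'
from h import *
go(.6204,-.289,.176,73)
E
```

```text
clock: 15.15
position: [0.4338, -0.262, 0.2278]
tcp_rot: [-180.0, -0.0, 73.1]
force: [-0.3, -0.1, 0.1]
gripper_width: 0.0511
finger_force: 0.0
clock: 16.15
position: [0.5978, -0.2831, 0.2269]
tcp_rot: [180.0, -0.0, 73.2]
force: [-0.3, 0.9, -0.5]
gripper_width: 0.0513
finger_force: 0.0
pos [ 0.5978 -0.2831  0.2269] rot [ 1.7996e+02 -2.0000e-02  7.3170e+01] t 16.15
shift units (tool, at present yaw) [0.043 1.167 2.545] roll units 0.0019
```

```bash
python3 -m creep '{"delta_pos":[[0.04,0.6,0],[0,0.55,0],[0,0,0],[0,0,0]],"roll":[0,0,0,0]}'
python3 - <<'E'
from h import *
go(.6204,-.289,.176,73)
p,d=r.grab_frame("scene");cv2.imwrite("pics/s8.png",cv2.resize(p[100:220,260:420,::-1],(800,600),interpolation=cv2.INTER_CUBIC))
E
```

```text
clock: 16.55
position: [0.6166, -0.2892, 0.2281]
tcp_rot: [-180.0, 0.0, 73.1]
force: [-0.2, 1.3, -0.1]
gripper_width: 0.0513
finger_force: 0.0
pos [ 0.6166 -0.2892  0.2281] rot [-179.96    0.     73.1 ] t 16.55
shift units (tool, at present yaw) [0.067 0.177 2.607] roll units 0.0011
```

View pics/s8.png

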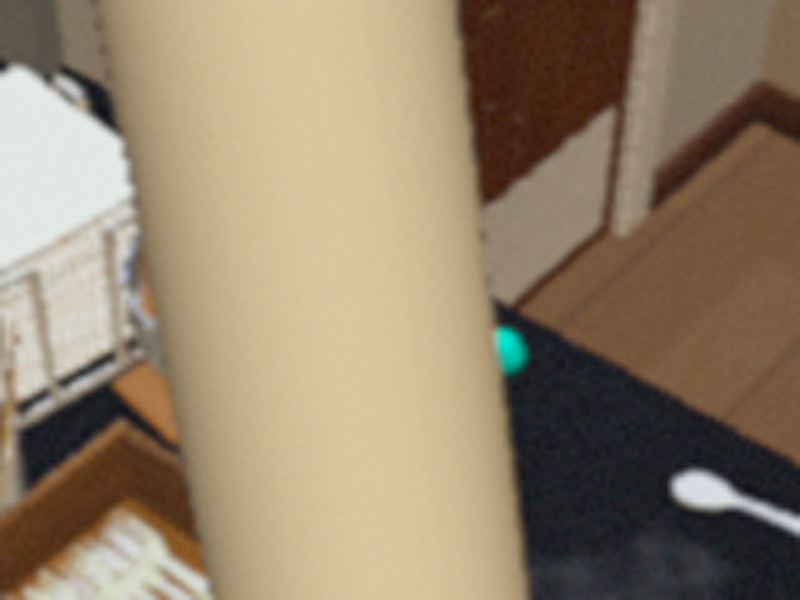

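The arm hides the drum in the scene view, and that was my tenth picture, so from here on I'll go by numbers. Descend onto the knob.

```bash
python3 -m creep '{"delta_pos":[[0.07,0.16,0],[0,0,0.5],[0,0,0.5],[0,0,0.5],[0,0,0.5],[0,0,0.4],[0,0,0.2],[0,0,0]],"roll":[0,0,0,0,0,0,0,0]}'
python3 -m creep '{"delta_pos":[[0,0,0],[0,0,0],[0,0,0],[0,0,0],[0,0,0]],"roll":[0,0,0,0,0]}' 0 30
python3 - <<'E'
from h import *
go(.6204,-.289,.176,170.3); o=r.observe();print(o["force"],o["moment"],o["q"].round(1))
E
```

```text
clock: 17.4
position: [0.6198, -0.2886, 0.1753]
tcp_rot: [-179.9, -0.0, 73.1]
force: [-0.2, 0.2, -0.4]
gripper_width: 0.0513
finger_force: 0.0
clock: 17.9
position: [0.6225, -0.2896, 0.1784]
tcp_rot: [179.6, 0.0, 73.1]
force: [4.8, -0.3, 5.3]
gripper_width: 0.0243
finger_force: 29.3
pos [ 0.6225 -0.2896  0.1784] rot [1.7961e+02 4.0000e-02 7.3100e+01] t 17.9
shift units (tool, at present yaw) [-0.002 -0.107  0.122] roll units 0.92
[ 4.80480062 -0.27777535  5.31765793] [ 0.03758455 -0.38308884  0.00737092] [-30.8  27.8  78.5   0.1  73.3 -13.9]
```

```bash
python3 -m creep '{"delta_pos":[[0,0.12,-0.08],[0,0,0],[0,0,0],[0,0,0],[0,0,0],[0,0,0],[0,0,0],[0,0,0]],"roll":[0,-0.05,-0.09,-0.09,-0.09,-0.09,-0.09,-0.09]}'
python3 -m creep '{"delta_pos":[[0,0,0],[0,0,0],[0,0,0],[0,0,0],[0,0,0],[0,0,0],[0,0,0],[0,0,0],[0,0,0]],"roll":[-0.09,-0.09,-0.09,-0.09,-0.09,-0.04,0,0,0]}'
python3 - <<'E'
from h import *
go(.6204,-.289,.176,170.3); o=r.observe();print(o["force"],o["moment"],o["q"].round(1))
p,d=r.grab_frame("top");np.savez("t9.npz",p=p,d=d)
pi=p.astype(int);m=np.zeros((400,640),np.uint8)
m[105:185,325:410]=((pi[...,0]>190)&(pi[...,0]-pi[...,2]>60))[105:185,325:410]
for k in cv2.findContours(m,0,1)[0]:
    if cv2.contourArea(k)>8:
        c,rr=cv2.minEnclosingCircle(k);print("bright",c,rr,cv2.contourArea(k),ray("top",c,.115)[0])
E
```

```text
clock: 18.7
position: [0.6219, -0.2897, 0.1783]
tcp_rot: [-179.9, -0.0, 126.6]
force: [1.8, -0.4, 2.1]
gripper_width: 0.024
finger_force: 29.1
clock: 19.6
position: [0.6221, -0.2903, 0.1777]
tcp_rot: [-179.9, -0.0, 170.2]
force: [0.8, -5.9, -0.8]
gripper_width: 0.0238
finger_force: 30.0
pos [ 0.6221 -0.2903  0.1777] rot [-1.7993e+02 -3.0000e-02  1.7023e+02] t 19.6
shift units (tool, at present yaw) [0.096 0.049 0.084] roll units -0.0007
[ 0.84158034 -5.93575356 -0.83534703] [-0.26073747 -0.03241897 -0.04817044] [-3.08e+01  2.80e+01  7.82e+01 -1.00e-01  7.38e+01 -1.11e+02]
bright (355.6666564941406, 180.0) 5.4263834953308105 27.0 [ 0.52969111 -0.2610419   0.115     ]
bright (351.5, 152.0) 11.500100135803223 87.0 [ 0.59477413 -0.25418188  0.115     ]
bright (327.0, 165.0) 19.105072021484375 367.0 [ 0.56599066 -0.19806649  0.115     ]
bright (373.4166564941406, 147.23333740234375) 5.4217915534973145 32.5 [ 0.60457407 -0.30405031  0.115     ]
bright (339.5, 131.5) 14.089102745056152 28.5 [ 0.64396132 -0.22870858  0.115     ]
bright (395.0, 121.0) 18.868061065673828 42.0 [ 0.66541015 -0.35604554  0.115     ]
bright (386.5, 119.0) 16.919023513793945 34.0 [ 0.6707704  -0.33694933  0.115     ]
```

Run:
```python
from h import *
s=np.array([.9857,-.1685]);n=np.array([.1685,.9857])
for f in("top0.npz","t9.npz"):
    g=np.load(f);W=cloud("top",g["d"]);p=g["p"].astype(int);q=(W[...,:2]-[.6185,-.2885]);x=q@s*1e3;y=q@n*1e3;Z=W[...,2]*1e3
    m=(g["d"]>0)&(np.hypot(x,y)<72)&(Z>108)&(Z<145)&(p[...,0]>165)&(p[...,0]-p[...,2]>50)
    k,l,st,c=cv2.connectedComponentsWithStats(m.astype(np.uint8))
    for i in range(1,k):
        if st[i,4]>5: w=l==i;print(f,st[i],"x",x[w].mean().round(),"y",y[w].mean().round(),"z",Z[w].mean().round(),Z[w].max().round(),"rgb",p[w].mean(0).round())
```

```text
top0.npz [366 120   6   5  17] x 45.0 y 1.0 z 117.0 123.0 rgb [188. 150. 110.]
top0.npz [340 134  13  12 119] x -6.0 y 47.0 z 126.0 135.0 rgb [203. 169. 121.]
top0.npz [384 140   5   7  20] x 2.0 y -44.0 z 119.0 122.0 rgb [185. 146. 103.]
top0.npz [342 148   9   5   9] x -31.0 y 43.0 z 130.0 133.0 rgb [185. 135.  94.]
```

```bash
python3 -m creep '{"delta_pos":[[0.2,0,-0.2],[0.2,0,-0.2],[0.215,0,-0.18],[0.215,0,-0.18],[0.23,0,-0.16],[0.23,0,-0.16],[0,0,0]],"roll":[0,0,0,0,0,0,0]}'
python3 -m creep '{"delta_pos":[[0.25,0,-0.13],[0.25,0,-0.13],[0.26,0,-0.11],[0.26,0,-0.11],[0,0,0],[0,0,0]],"roll":[0,0,0,0,0,0]}'
```

```text
clock: 20.35
position: [0.5965, -0.2861, 0.1984]
tcp_rot: [-179.9, -0.0, 170.3]
force: [1.7, -6.3, -5.5]
gripper_width: 0.0238
finger_force: 30.4
clock: 20.95
position: [0.5767, -0.2827, 0.2079]
tcp_rot: [-179.9, -0.0, 170.3]
force: [2.2, -5.1, -5.1]
gripper_width: 0.0236
finger_force: 30.4
```

```bash
python3 -m creep '{"delta_pos":[[0.27,0,-0.08],[0.27,0,-0.08],[0.2,0,-0.05],[0,0,0],[0,0,0],[0,0,0],[0,0,0],[0,0,0]],"roll":[0,0,0,0,0,0,0,0]}'
python3 -m creep '{"delta_pos":[[-0.2,0,0.05],[-0.27,0,0.08],[-0.27,0,0.08],[-0.26,0,0.11],[-0.26,0,0.11],[-0.25,0,0.13],[-0.25,0,0.13],[-0.23,0,0.16]],"roll":[0,0,0,0,0,0,0,0]}'
python3 -m creep '{"delta_pos":[[-0.23,0,0.16],[-0.215,0,0.18],[-0.215,0,0.18],[-0.2,0,0.2],[-0.2,0,0.2],[-0.02,0,0.05],[0,0,0],[0,0,0]],"roll":[0,0,0,0,0,0,0,0]}'
```

```text
clock: 21.75
position: [0.5626, -0.2804, 0.2122]
tcp_rot: [-179.9, 0.0, 170.3]
force: [2.1, -5.2, -5.7]
gripper_width: 0.0234
finger_force: 30.1
clock: 22.55
position: [0.6013, -0.2869, 0.1962]
tcp_rot: [-179.9, -0.0, 170.3]
force: [1.0, -4.7, 0.3]
gripper_width: 0.024
finger_force: 29.5
clock: 23.35
position: [0.6202, -0.29, 0.1804]
tcp_rot: [-179.9, -0.2, 170.3]
force: [-8.9, -2.5, 15.1]
gripper_width: 0.0236
finger_force: 31.5
```

```bash
python3 -m creep '{"delta_pos":[[0,0,0],[0,0,0],[0,0,0],[0,0,-0.4],[0,0,-0.8],[0,0,-0.8],[0,0,-0.8],[0.5,0,0],[1,0,0],[1,0,0]],"roll":[0,0,0,0,0,0,0,0,0,0]}' 0.6
python3 -m creep '{"delta_pos":[[1,0,0],[1,0,0],[1,0,0],[1,0,0],[1,0,0],[1,0,0],[1,0,0],[1,0,0],[1,0,0],[1,0,0]],"roll":[0,0,0,0,0,0,0,0,0,0]}'
python3 -m creep '{"delta_pos":[[1,0,0],[1,0,0],[1,0,0],[0,0,0]],"roll":[0,0,0,0]}'
python3 - <<'E'
from h import *
s=np.array([.9857,-.1685]);n=np.array([.1685,.9857])
p,d=r.grab_frame("top");np.savez("t10.npz",p=p,d=d)
W=cloud("top",d);p=p.astype(int);q=(W[...,:2]-[.6185,-.2885]);x=q@s*1e3;y=q@n*1e3;Z=W[...,2]*1e3
m=(d>0)&(np.hypot(x,y)<75)&(Z>108)&(Z<145)&(p[...,0]>165)&(p[...,0]-p[...,2]>50)
m|=(d>0)&(np.hypot(x+107,y)<24)&(Z>20)&(Z<70)
k,l,st,c=cv2.connectedComponentsWithStats(m.astype(np.uint8))
for i in range(1,k):
    if st[i,4]>5: w=l==i;print(st[i],"x",x[w].mean().round(),"y",y[w].mean().round(),"z",Z[w].mean().round(),np.percentile(Z[w],95).round(),"rgb",p[w].mean(0).round())
b=np.zeros((400,640),bool);b[105:160,340:400]=1
k=b&(p[...,0]<110)&(p[...,0]>p[...,2]+20)&(Z>150);t=k&(Z>np.percentile(Z[k],90)-8)
print("knob",np.median(W[t],0),cv2.minAreaRect(W[t][:,:2].astype(np.float32)))
# change inside the cup mouth
for f in("t7.npz","t10.npz"):
    a=np.load(f)["p"].astype(int);print(f,[tuple(a[v,u]) for v in(186,189,192) for u in(353,356,359,362,365)])
E
```

```text
clock: 24.35
position: [0.5722, -0.2805, 0.2319]
tcp_rot: [180.0, -0.1, 170.3]
force: [-1.2, -0.1, 0.6]
gripper_width: 0.0512
finger_force: 0.0
clock: 25.35
position: [0.3746, -0.2464, 0.2321]
tcp_rot: [179.9, -0.1, 170.3]
force: [0.5, -0.1, -0.1]
gripper_width: 0.0517
finger_force: 0.0
clock: 25.75
position: [0.3144, -0.2357, 0.2323]
tcp_rot: [179.9, -0.1, 170.2]
force: [1.2, 0.6, 0.4]
gripper_width: 0.0511
finger_force: 0.0
[348 116  14  16  33] x 34.0 y 32.0 z 127.0 130.0 rgb [182. 137. 103.]
[376 126  11   8  13] x 29.0 y -29.0 z 128.0 132.0 rgb [185. 137.  98.]
[338 144  24  14  56] x -35.0 y 42.0 z 125.0 133.0 rgb [178. 132.  91.]
[371 145  16  19  40] x -29.0 y -30.0 z 130.0 134.0 rgb [181. 134.  95.]
[351 185  17  12 147] x -98.0 y -2.0 z 42.0 53.0 rgb [220. 192. 151.]
[352 200   9   3  13] x -121.0 y 1.0 z 22.0 24.0 rgb [225. 231. 235.]
knob [ 0.6111286  -0.28590492  0.18536372] ((0.453003466129303, -0.24104474484920502), (0.021123968064785004, 0.36996936798095703), 74.07379913330078)
t7.npz [(np.int64(187), np.int64(170), np.int64(145)), (np.int64(222), np.int64(192), np.in
[... 635 characters left out ...]
int64(189), np.int64(171), np.int64(146)), (np.int64(207), np.int64(170), np.int64(116)), (np.int64(225), np.int64(182), np.int64(124)), (np.int64(190), np.int64(151), np.int64(111)), (np.int64(187), np.int64(171), np.int64(150)), (np.int64(243), np.int64(252), np.int64(255)), (np.int64(229), np.int64(201), np.int64(139)), (np.int64(225), np.int64(197), np.int64(156)), (np.int64(222), np.int64(192), np.int64(145)), (np.int64(171), np.int64(146), np.int64(124)), (np.int64(231), np.int64(223), np.int64(219)), (np.int64(233), np.int64(210), np.int64(153)), (np.int64(223), np.int64(192), np.int64(152)), (np.int64(222), np.int64(193), np.int64(149)), (np.int64(188), np.int64(151), np.int64(106))]
```

The walnut is in the cup: tan at (358,189), top at about z = 53 mm. A last check of the hazelnuts, drum and cup.

Run:
```python
from h import *
s=np.array([.9857,-.1685]);n=np.array([.1685,.9857])
D={}
for f in("t7.npz","t10.npz"):
    g=np.load(f);W=cloud("top",g["d"]);p=g["p"].astype(int);q=(W[...,:2]-[.6185,-.2885]);x=q@s*1e3;y=q@n*1e3;Z=W[...,2]*1e3
    rr=np.hypot(x,y);F=(g["d"]>0)
    fl=F&(rr<70)&(Z<150)
    A=np.c_[x[fl],y[fl],np.ones(fl.sum())];z=Z[fl];w=np.ones(len(z),bool)
    for _ in range(8): c=np.linalg.lstsq(A[w],z[w],rcond=None)[0];e=z-A@c;w=abs(e-0)<5
    print(f,"floor plane slope x",c.round(4),w.sum())
    H=np.zeros_like(Z);H[fl]=z-A@c
    m=fl&(H>9)&(H<27)&(rr<66)&(p[...,0]-p[...,2]>40)&(np.abs(np.abs(x)-np.abs(y))>12)
    k,l,st,cc=cv2.connectedComponentsWithStats(m.astype(np.uint8),connectivity=4)
    for i in range(1,k):
        if st[i,4]>9: w=l==i;print(st[i],"x",x[w].mean().round(),"y",y[w].mean().round(),"H",np.percentile(H[w],90).round(1),"rgb",p[w].mean(0).round())
    t=F&(np.hypot(x+107,y)<80)&(x<-140)&(Z>50)&(Z<75)&(p.min(2)>150);print("handle",t.sum(),x[t].min(),y[t].mean())
```

```text
t7.npz floor plane slope x [-4.680000e-02 -1.300000e-03  1.015952e+02] 1897
[352 117   4   4  10] x 49.0 y 36.0 H 25.7 rgb [152. 113.  87.]
[365 120   8   6  29] x 46.0 y 1.0 H 19.4 rgb [188. 146. 107.]
[340 134  13  13  99] x -7.0 y 45.0 H 25.7 rgb [211. 174. 123.]
[383 140   7   8  46] x 2.0 y -45.0 H 19.2 rgb [183. 138.  95.]
handle 60 -170.9628465424666 0.3537502548572237
t10.npz floor plane slope x [-4.230000e-02  1.200000e-03  1.015229e+02] 2102
[340 151   5   4  14] x -34.0 y 51.0 H 18.8 rgb [164. 119.  82.]
handle 28 -154.84577517547714 0.6079106665286488
```

```bash
python3 -m creep '{"delta_pos":[[0,-0.6,0],[0,-1,0],[0,-1,0],[0,-1,0],[0,-1,0],[0,-1,0],[0,-1,0],[0,-1,0],[0,-1,0],[0,-1,0]],"roll":[0,0,0,0,0,0,0,0,0,0]}'
python3 -m creep '{"delta_pos":[[0,-1,0],[0,-1,0],[0,-1,0],[0,-0.5,0],[0,0,0]],"roll":[0,0,0,0,0]}'
python3 - <<'E'
from h import *
s=np.array([.9857,-.1685]);n=np.array([.1685,.9857])
for cam,f in(("top","top0.npz"),("top",0),("scene","scene0.npz"),("scene",0)):
    if f: g=np.load(f);p,d=g["p"],g["d"]
    else: p,d=r.grab_frame(cam);np.savez(cam+"11.npz",p=p,d=d)
    p=p.astype(int);W=cloud(cam,d);q=(W[...,:2]-[.6185,-.2885]);x=q@s*1e3;y=q@n*1e3;Z=W[...,2]*1e3
    H=Z-101.5+.044*x;F=(d>0)&(np.hypot(x,y)<76)&(p[...,0]-p[...,2]>40)
    print(cam,f)
    # map of max height above carousel floor, 8 mm cells, x back at top, left at left
    M=np.full((19,19),-1)
    i=np.round(-x[F]/8+9).astype(int);j=np.round(-y[F]/8+9).astype(int);ok=(i>=0)&(i<19)&(j>=0)&(j<19)
    np.maximum.at(M,(i[ok],j[ok]),np.clip(H[F][ok],-1,99).astype(int))
    print("\n".join(" ".join("%2s"%("." if v<0 else v) for v in r_) for r_ in M))
    t=(d>0)&(np.abs(y)<30)&(x<-125)&(x>-185)&(Z>45)&(Z<75)&(p.min(2)>150)
    if t.any():print("handle",t.sum(),x[t].min()+107,y[t].mean())
E
```

```text
clock: 26.8
position: [0.2847, -0.4284, 0.2328]
tcp_rot: [-180.0, 0.0, 170.3]
force: [0.0, 0.3, 0.2]
gripper_width: 0.0511
finger_force: 0.0
clock: 27.3
position: [0.2728, -0.4971, 0.2326]
tcp_rot: [-180.0, -0.0, 170.2]
force: [0.3, 0.9, 0.1]
gripper_width: 0.0514
finger_force: 0.0
top top0.npz
 .  .  .  .  .  .  .  0  0  0  1  .  .  .  .  .  .  .  .
 .  .  .  . 12  0  3  3  3  3  3  3  2  3  .  .  .  .  .
 .  .  .  . 29  4  1  3  2 13  2  1  2  4  2  0  .  .  .
 .  .  .  2 29 29  0  1 21 24 13  3  1  0  4  3  .  .  .
 .  .  4  2  2 28 30  2 16 23 14  .  4  2  1 29 29  .  .
 .  2  3  3  2  3 32 28  4  .  .  1  3 25 31 31  1  2  .
 .  4  4  1  1  5 12 32  .  .  .  . 24 30 29  2  2  2  .
 3  2  3  .  1  2  3 29 86 87 87 84 32 22  3  2  5  5  0
 3  3 23 28 29 19  3  5  . 90 88 85  4  2 21 19  3  4  1
 3  3 29 32 30 25  4  2 89 89 88 82  3 11 19 20 10  1  4
 3  3 29 33 31 24  3 29 89 91 87 16  2  3 12 10  3  3  1
 1  3 20 28 22 25 31 30  8 27 28 31  2  3  3  4  3  2  6
 2  3  2  1 31 30 26  3  3  3  5 31 30  1  1  4  1  4  .
 .  1  1 29 29  6  5  3  4  3  4  3 30 28  3  0  3  3  .
 . 29 
[... 2954 characters left out ...]
7  .  .  1  2  2  2  0  0
 .  .  3  2  3  2  3 53 87 88 87  .  .  .  0  0  2  2  2
 .  .  .  1  1  1  1 83 87 87 85  .  .  .  .  2  1  2  0
 .  .  .  0  2  2  4 81 88 88 83 15  .  .  .  .  1  0  1
 .  .  .  .  0  2 28 29  0 40 29 27 28  .  .  .  .  1  2
 .  .  .  .  1 27 29  2  2  1  1 13 27 27  .  .  .  .  .
 .  . 19 17 27 28  2  3  3  2  1  2  7 29 26  .  .  .  .
 .  .  .  . 29  .  .  1  3  2  2  1  1  2 29 27  .  .  .
 .  .  . 29  .  .  .  .  0  1  0  1  2  1  2 29  .  .  .
 .  .  .  .  .  .  .  .  .  3  1  1  2  2  1  0  .  .  .
 .  .  .  .  .  .  .  .  .  1  2  1  0  2  2  .  .  .  .
 .  .  .  .  .  .  .  .  .  2  2  .  .  .  .  .  .  .  .
handle 70 -61.61868364554482 2.3987443835607025
```

Everything checks out. The left hazelnut lies at about (-34, +52) mm in the drum and the other behind the knob at about (+32, 0) mm. The drum is down and the cup is centred with the walnut in it.

```bash
python3 -c "
from cell import r
print(r.sign_off())"
```

```text
the job is handed in; nothing more can be done
None
```

The walnut is in the cup, which stands centred on the rest with its handle to the front; the drum is down, both hazelnuts are still in the carousel, and the job was handed in at about 27 s of the 51 s allowed (no verdict was returned).

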